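# Set the trimmer's front gauge and hold it for clamping

## Robot

A 6-joint arm with a two-finger parallel gripper is mounted at the origin on the work surface. World frame = base frame: x ahead of the robot, y to its left, z up, the work surface at z = 0. Lengths are in mm, angles in rad, forces in N, time in s.
With the tool pointing down it reaches from about 275 to 750 mm from the base axis. Payload 10.2 kg.
Tool frame: the origin (TCP) lies at the very end of the fingers, on their centre line; the grasp point (between the pads) lies 19 mm behind it; z points along the fingers, y is the line along which they close (so a half turn about z gives the same grasp; the last joint's range is limited). The gripper opens to 85 mm and grips with 20 to 120 N. Pads are 22 mm wide; open, the fingers measure 114 mm over their backs; the gripper's body (76 mm by 85 mm) begins 54 mm behind the grasp point. The pads swing forward as they close: fully open they stand 13 mm farther back than shut.
Start: joints at [-1.468, 0.313, 1.498, -0, 1.331, -0.223], TCP at [168.022, -497.393, 231.294] pointing down, gripper open.
Joint ranges: [-2.94, 2.94], [-0.97, 2.17], [0.19, 2.56], [-1.23, 4.37], [0.02, 3.11], [-2.88, 2.88]. Speed limits (rad/s): [2.39, 2.39, 3.01, 3.14, 3.14, 3.14].

## Interface

Orientations are given as a unit quaternion [w, x, y, z].
In Python, from rig import * gives the robot as it stands. The module is installed in compiled form; this text tells all that it offers.
- The arm moves only by the shell command python3 -m crank 'ROWS' [FORCE]. ROWS is JSON, a list that holds one entry, the list of rows, each a list of 7 numbers: the shift along the tool's x, y, z in units of 25 mm (1.0 is 25 mm), then the turn, a rotation vector about the tool's x, y, z in units of 8 degrees (1.0 is 8 degrees), then the finger opening in mm, from 0 to 85.4. A call has exactly 8 rows; each row shifts and turns the commanded pose from where the row before left it, along the tool's axes as they then stand; what a row does not reach is not made up. A row lasts 1/10 s, in which the tool goes at most 50 mm and 8.59 degrees, less where a joint would pass 70% of its speed; a pose out of reach is approached as far as the arm can. A call is refused whole if a number of a shift passes 1 or a number of a turn 1, either way. A call with a gripper value outside its range is refused whole. The fingers move at their own pace and stop on an object; FORCE is the grip in N (left out, the last holds). Time passes only in rows, so rows that do not move let the fingers close, or fill a call up. It gives the time, the measured TCP pose, the force, the opening and the grip force at its end, in the units of the state.
- sense(): the state, without advancing time (a new reading comes with each control period).
- capture(name): name is "scene" or "top"; returns the picture (400x640x3 uint8, blue, green, red); there is no depth.
- camera_model(name): a dict with "fx", "fy", "cx", "cy" (pixels), "world_from_camera" (4x4, takes a point from camera to world coordinates). Camera axes: x right, y up, looking along -z (the intrinsics and any distortion apply to the point x, -y, -z); pixel columns grow to the right and rows downward; lengths in mm; the calibration is good to about 2 mm. A picture is of the moment at which its call begins. camera_model takes no time and is no camera call.
- finish_job(): hands the job in; it is judged then, once.
The state is a dict: "time_s": time; "joints": joint angles; "dq": joint speeds; "tau": joint torques, N m; "eef_pos": TCP position; "ee_rot": TCP orientation; "force": force on the tool from outside, world axes, zero at the start; "wrist_torque": the same for the moment, N m; "grip_width": opening from 0.0 (shut) to 1.0 (fully open); "grip_force": force on a finger pad.
Only numpy, scipy, OpenCV 4.12 (cv2) and the standard library are available. Lean on these libraries where they do the work, as an engineer would, in place of code of your own. Each camera call takes 0.05 s, during which the arm holds its last target. There are 200 camera calls.

## Task

Set the front gauge of the guillotine trimmer for 150 mm shell strips: squeeze in the lock button in the side of the gauge's upright grip, and with it squeezed draw the telescoping gauge arm out of its sleeve until its scale reads 150 mm, the third long line standing at the sleeve's mouth. Finish while holding the grip still on that mark with the button kept fully squeezed, so that I can tighten the clamp screw. Leave the jar, the hammer and the tray of shell where they are.

Things in the scene. Friction and masses are not known exactly. Their poses are not given: they have to be found in the camera images.
- trimmer: Grey guillotine trimmer fixed on the bench; bed 360 mm (x) by 300 mm (y 0 to +300), top 50 mm above the bench. Dark steel blade arm, down, along the cutting edge: top 83 mm high, outer side at y -18 mm; clear guard behind it 100 mm high, handle at x -285 mm 112 mm high. Origin at bench level below the cutting edge, on the gauge's centreline; z up. The gauge slides out along the trimmer's -y.
- sleeve_mouth (a point): Middle of the mouth of the flat steel sleeve, where the scale is read, on the top face of the gauge's bar, 34 mm above the bench; in the trimmer's frame at (0, -20, 34) mm. Axes as the trimmer's. The black clamp screw on the sleeve's -x side is left to the worker.
- gauge (a joint): Reading of the gauge in m: distance from the cutting edge to the stop face (below), growing as the arm is drawn out along the trimmer's -y. Range 0.038 to 0.190. Starts locked by a toothed lock (a notch every 10 mm, about 3 mm play) between 0.045 and 0.105. Squeezed free it slides with about 2 N and stays where it is put; locked it cannot be pulled.
- stop_face (a point): Middle of the upper edge of the stop face, 62 mm above the bench. The stop is an aluminium plate, 160 mm along the trimmer's x, 6 mm thick, between grip and blade. The bar (29 mm wide) runs from it to the sleeve: black lines every 5 mm, half width every 10, full width at 50, 100, 150; each stands at the mouth at its reading, so the bar then shows the reading less 20 mm. Axes as the trimmer's.
- grip (a point): Point to take the gauge by: centre of its black upright grip with the button squeezed, 76 mm above the bench, 28 mm outward (trimmer's -y) of the stop face. The grip is 42 mm long along y, top 98 mm above the bench, and is pinched along the trimmer's x: 34 mm wide over the button, 29 mm with it fully in. A foot 46 mm wide lies below 40 mm height. Axes as the trimmer's.
- lock_button (a joint): Travel of the lock button in m: 0 when out (locked), 0.005 fully in; frees the arm beyond 0.003. A steel spring button, 24 mm (y) x 30 mm (high), in the +x side of the grip, pressed along the trimmer's -x; moves from about 8 N, fully in at 10 N: a grip of 20 to 30 N keeps it in. Let go, it springs out and locks at the next notch.
- button_face (a point): Centre of the button's outer face, 76 mm above the bench, 19 mm to the trimmer's +x of the grip's centre when out. Axes as the trimmer's.
- jar: Glass jar with metal lid, 60 mm wide, 72 mm high, loose on the bench off the stop plate's +x end; origin at the centre of its underside. Not to be disturbed.
- hammer: Small hammer 230 mm long lying loose on the bench beyond the gauge's outer end; origin at its underside. Not to be disturbed.
- tray: Cardboard tray 85 x 60 x 20 mm with pieces of shell, loose on the trimmer's bed; origin at the centre of its underside. Not to be disturbed.

How it is judged (in metres and radians):
On the way, in this order (a step that is already met when the one before it is completed fails the run):
1. the lock button is squeezed in by the fingers while the gauge still stands where it was (value of joint lock_button above 0.0035 m and contact force between the fingers and lock_button above 3 N and distance of grip from where it was at the start of the episode below 0.01 m), for 0.1 s.
2. with the button squeezed, the gauge reads 150 mm to within half a division (2.5 mm) (value of joint lock_button above 0.0035 m and value of joint gauge between 0.1475 and 0.1525 m), for 0.2 s.
At the end, for the whole second after the job is handed in: The gauge reads 150 mm to within half a division (2.5 mm either way) and stands still (under 5 mm/s), and the fingers still pinch its grip (more than 3 N on it) with the lock button squeezed in (by more than 3.5 of its 5 mm, more than 3 N on it) (all of step 2 and velocity of joint gauge between -0.005 and 0.005 m/s and contact force between the fingers and lock_button above 3 N and contact force between the fingers and gauge above 3 N); the arm keeps its last pose, push and grip.
It fails at once if the jar is disturbed (moved more than 25 mm) (distance of jar from where it was at the start of the episode above 0.025 m).
It fails at once if the hammer is disturbed (moved more than 25 mm) (distance of hammer from where it was at the start of the episode above 0.025 m).
It fails at once if the tray is disturbed (moved more than 25 mm) (distance of tray from where it was at the start of the episode above 0.025 m).
It also fails if it takes over 38 s, if anything falls off the work surface, if the arm or the gripper's body presses on something with over 40 N, if the wrist force passes 120 N, or if a joint passes its speed limit or range.

## Working session

There is one attempt and no reset: what is moved stays moved. The work goes in short steps, Python scripts to look and compute and a shell command to move; the robot and the scene stay as the last step left them, time stands still between calls to the robot, and variables do not carry over. Pictures are saved under pics/ and viewed, at most 10 in all, crops included, and the job is handed in when it is done.

```bash
mkdir -p pics; python3 - <<'E'
from rig import *
import cv2,numpy as np
for n in("scene","top"):
    cv2.imwrite(f"pics/{n}0.png",capture(n)); m=camera_model(n); print(n,m["fx"],m["fy"],m["cx"],m["cy"],{k:v for k,v in m.items() if k not in("fx","fy","cx","cy","world_from_camera")});print(np.round(m["world_from_camera"],3).tolist())
print(sense())
E
```

```text
scene 373.4030503736465 373.4030503736465 312.6977094939241 199.963534125445 {}
[[-0.211, -0.733, 0.646, 1119.677], [0.977, -0.151, 0.148, 223.705], [-0.011, 0.663, 0.749, 663.065], [0.0, 0.0, 0.0, 1.0]]
top 422.3144815633693 422.3144815633693 324.8557188463327 190.88325723413152 {}
[[-0.013, 0.995, -0.101, 496.077], [-1.0, -0.013, 0.003, 92.052], [0.002, 0.101, 0.995, 1201.872], [0.0, 0.0, 0.0, 1.0]]
{'time_s': 0.1, 'joints': array([-1.46839291e+00,  3.13413704e-01,  1.49831662e+00, -9.37954288e-06,
        1.33100544e+00, -2.23402891e-01]), 'dq': array([-0.00057957, -0.0016491 , -0.00173856,  0.00016195, -0.00120458,
       -0.00152712]), 'tau': array([ 2.99748950e-03, -4.12895429e+01, -2.60140979e+01, -1.32220566e-04,
        3.03130590e-03,  3.19299591e-05]), 'eef_pos': array([ 168.00052271, -497.16783015,  230.79899184]), 'ee_rot': array([-5.70787491e-04,  9.86760256e-01,  1.62184681e-01,  3.00113883e-05]), 'force': array([-0.64047146, -0.07215531, -0.65035458]), 'wrist_torque': array([-0.03274878, -0.03804258,  0.00497707]), 'grip_force': 0.0, 'grip_width': 0.9992495799119768}
```

View pics/scene0.png

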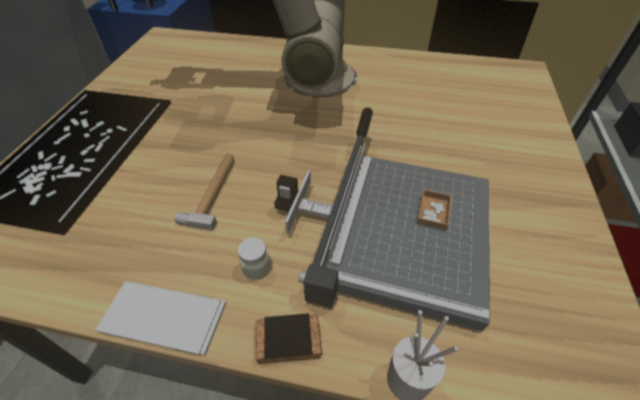

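View pics/top0.png

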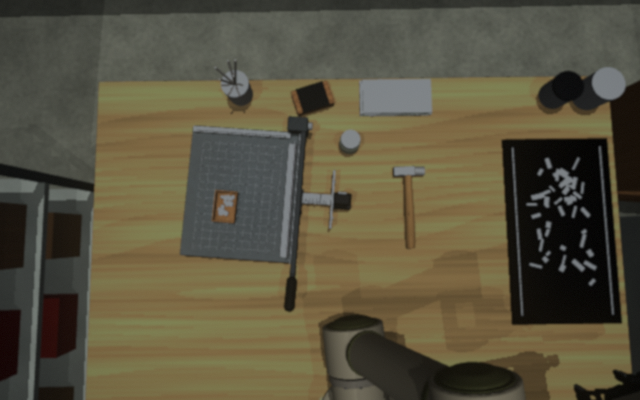

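The trimmer's bed is at about (240,195) in the top view. The stop plate is at (333,201), the grip at (342,201), the jar at (349,140) and the hammer at (409,205). Trimmer axes are close to world axes, and the gauge slides toward world -y. Next I'll crop in close.

```bash
cat > h.py <<'E'
from rig import *
import cv2,numpy as np
def ray(n,uv,z):
    m=camera_model(n);T=m["world_from_camera"]
    d=T[:3,:3]@np.array([(uv[0]-m["cx"])/m["fx"],-(uv[1]-m["cy"])/m["fy"],-1]);o=T[:3,3]
    return o+d*(z-o[2])/d[2]
def tri(uvs,uvt):
    A=[];b=[]
    P=[]
    for n,uv in(("scene",uvs),("top",uvt)):
        o=camera_model(n)["world_from_camera"][:3,3];d=ray(n,uv,0)-o;d/=np.linalg.norm(d)
        Q=np.eye(3)-np.outer(d,d);A.append(Q);b.append(Q@o)
    return np.linalg.lstsq(np.vstack(A),np.hstack(b),rcond=None)[0]
def crop(n,img,x,y,w,h,s,out):
    c=cv2.resize(img[y:y+h,x:x+w],None,fx=s,fy=s,interpolation=cv2.INTER_CUBIC)
    c=cv2.convertScaleAbs(c,alpha=1.6)
    for k in range(0,w,10): cv2.line(c,(k*s,0),(k*s,6),(0,0,255),1)
    for k in range(0,h,10): cv2.line(c,(0,k*s),(6,k*s),(0,0,255),1)
    cv2.imwrite(out,c)
E
python3 - <<'E'
from h import *
t=cv2.imread("pics/top0.png");s=cv2.imread("pics/scene0.png")
a=(t,280,150,90,90);b=(s,260,160,90,90)
L=[]
for img,x,y,w,h in(a,b):
    crop(0,img,x,y,w,h,4,"pics/tmp.png");L.append(cv2.imread("pics/tmp.png"))
cv2.imwrite("pics/crop1.png",np.hstack(L))
E
```

```text
(no output)
```

View pics/crop1.png

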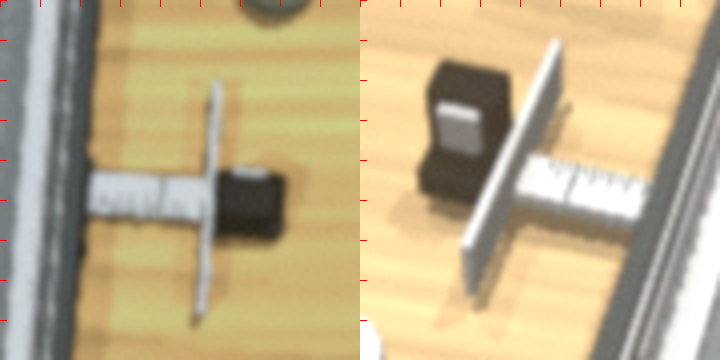

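The top crop shows the plate's top edge from (334.2,170.5) to (329.8,229.5), with the grip just right of it. In the scene crop the plate's top corners are (309.5,170.5) and (286.3,220.8), and the button is at about (285,194.5).

```bash
python3 - <<'E'
from h import *
r=lambda *a:print(*[np.round(x,1) if not isinstance(x,str) else x for x in a])
t1,t2=(334.2,170.5),(329.8,229.5);s1,s2=(309.5,220.8-50.3),(286.3,220.8)
# scene: s1 is far (-x) end, s2 near (+x)
r("plate top z62 top",ray("top",t1,62),ray("top",t2,62)); r("scene",ray("scene",s2,62),ray("scene",s1,62))
r("tri",tri(s2,t1),tri(s1,t2))
r("button scene z76",ray("scene",(284.8,194.5),76))
r("grip top corners scene z98",ray("scene",(279.5,175.7),98),ray("scene",(297.2,178.2),98))
# bed in top: grey low-saturation mask
t=cv2.imread("pics/top0.png");s=cv2.imread("pics/scene0.png")
r("bed corners top z50",*[ray("top",p,50) for p in((193,129),(181,255),(290,262),(299,150))])
hs=cv2.cvtColor(t,cv2.COLOR_BGR2HSV)
m=((hs[...,2]<45)).astype(np.uint8);m[:, :332]=0;m[:,365:]=0;m[:180]=0;m[220:]=0
n,l,st,c=cv2.connectedComponentsWithStats(m);k=1+np.argmax(st[1:,4]);q=cv2.minAreaRect(np.argwhere(l==k)[:,::-1].astype(np.float32));print(st[k],c[k],q)
r("dark grip ctr z98",ray("top",c[k],98))
b=(hs[...,1]<60).astype(np.uint8);b[:,:150]=0;b[:,290:]=0;b[:100]=0;b[290:]=0
n,l,st,c=cv2.connectedComponentsWithStats(b);k=1+np.argmax(st[1:,4]);print(st[k],cv2.minAreaRect(np.argwhere(l==k)[:,::-1].astype(np.float32)))
r("blade outer top z83",ray("top",(304.5,150),83),ray("top",(298.8,240),83))
r("jar",ray("top",(349,140),72),"hammer head",ray("top",(394,172),20),ray("top",(405,247),15),"handle",ray("top",(290,294),112))
E
```

```text
plate top z62 top [667.1  62.4  62. ] [507.1  76.7  62. ]
scene [667.7  63.7  62. ] [513.5  78.2  62. ]
tri [667.1  62.9  61.1] [507.1  76.6  55.6]
button scene z76 [609.9  46.   76. ]
grip top corners scene z98 [578.4  27.3  98. ] [578.1  66.3  98. ]
bed corners top z50 [790.4 453.1  50. ] [443.8 478.9  50. ] [421.3 185.   50. ] [727.4 158.7  50. ]
[334 193  17  16 221] [341.73303167 201.3800905 ] ((341.8689880371094, 201.07241821289062), (15.363415718078613, 15.114277839660645), 4.763641834259033)
dark grip ctr z98 [579.7  44.8  98. ]
[  180   117   110   147 12812] ((234.5, 190.0), (146.0, 109.0), 90.0)
blade outer top z83 [720.6 142.   83. ] [480.4 158.9  83. ]
jar [748.9  21.1  72. ] hammer head [ 667.  -107.6   20. ] [ 456.2 -133.    15. ] handle [345.3 180.3 112. ]
```

```bash
cat >> h.py <<'E'
from scipy.spatial.transform import Rotation as Ro
def status(target=None,yaw=-4.7):
    s=sense();q=s["ee_rot"];R=Ro.from_quat([q[1],q[2],q[3],q[0]]).as_matrix();p=s["eef_pos"]
    print("t",round(s["time_s"],2),"p",np.round(p,2),"F",np.round(s["force"],1),"gw",round(s["grip_width"]*85.4,1),"gf",round(s["grip_force"],1),"j",np.round(s["joints"],2))
    c,sn=np.cos(np.radians(yaw)),np.sin(np.radians(yaw))
    W=np.array([[-sn,c,0],[c,sn,0],[0,0,-1.]]).T  # columns tool x,y,z: y along trimmer x, z down
    W=np.column_stack([np.cross([c,sn,0],[0,0,-1.]),[c,sn,0],[0,0,-1.]])
    rv=Ro.from_matrix(R.T@W).as_rotvec(degrees=True)
    print("turn units",np.round(rv/8,2))
    if target is not None: print("shift units now-axes",np.round(R.T@(np.array(target)-p)/25,3),"desired-axes",np.round(W.T@(np.array(target)-p)/25,3))
E
python3 -m crank '[[[0,0,0,0,0,-1,85],[0,0,0,0,0,-1,85],[0,0,0,0,0,-1,85],[0,0,0,0,0,-1,85],[0,0,0,0,0,-1,85],[0,0,0,0,0,-1,85],[0,0,0,0,0,-1,85],[0,0,0,0,0,-1,85]]]' 25
python3 -c "
from h import *
status([584,44,180])"
```

```text
time_s: 0.9
eef_pos: [168.0, -497.2, 230.9]
ee_rot: [-0.0, 0.749, 0.663, 0.0]
force: [0.3, -0.4, 0.4]
grip_width: 1.0
grip_force: 0.0
t 0.9 p [ 168.   -497.21  230.93] F [ 0.3 -0.4  0.4] gw 85.4 gf 0.0 j [-1.47  0.31  1.5  -0.    1.33 -1.35]
turn units [-0.   -0.01 -0.29]
shift units now-axes [23.514 13.877  2.055] desired-axes [22.939 14.81   2.037]
```

```bash
python3 -m crank '[[[0,0,0,0,0,-0.29,85],[1,0.64,0,0,0,0,85],[1,0.64,0,0,0,0,85],[1,0.64,0,0,0,0,85],[1,0.64,0,0,0,0,85],[1,0.64,0,0,0,0,85],[1,0.64,0,0,0,0,85],[1,0.64,0,0,0,0,85]]]'
python3 -m crank '[[[1,0.64,0,0,0,0,85],[1,0.64,0,0,0,0,85],[1,0.64,0,0,0,0,85],[1,0.64,0,0,0,0,85],[1,0.64,0,0,0,0,85],[1,0.64,0,0,0,0,85],[1,0.64,0,0,0,0,85],[1,0.64,0,0,0,0,85]]]'
python3 -c "
from h import *
status([584,44,180])"
```

```text
time_s: 1.7
eef_pos: [295.4, -331.7, 231.1]
ee_rot: [-0.0, 0.737, 0.675, 0.0]
force: [0.7, -0.6, -1.2]
grip_width: 0.997
grip_force: 0.0
time_s: 2.5
eef_pos: [440.4, -143.6, 231.1]
ee_rot: [-0.0, 0.737, 0.676, -0.0]
force: [0.3, -0.5, 0.3]
grip_width: 0.991
grip_force: 0.0
t 2.5 p [ 440.4  -143.63  231.09] F [ 0.3 -0.5  0.3] gw 84.6 gf 0.0 j [-0.57  0.18  1.67  0.    1.29 -0.48]
turn units [-0.   -0.   -0.04]
shift units now-axes [7.978 5.067 2.043] desired-axes [7.95  5.11  2.044]
```

```bash
python3 -m crank '[[[1,0.64,0.2,0,0,-0.04,85],[1,0.64,0.2,0,0,0,85],[1,0.64,0.3,0,0,0,85],[1,0.64,0.3,0,0,0,85],[1,0.64,0.3,0,0,0,85],[1,0.64,0.3,0,0,0,85],[1,0.64,0.3,0,0,0,85],[0.95,0.63,0.14,0,0,0,85]]]'
python3 -c "
from h import *
status([584,44,57])
t=capture('top');s=capture('scene');cv2.imwrite('pics/top1.png',t);cv2.imwrite('pics/scene1.png',s)
crop(0,t,280,130,90,110,4,'pics/a.png');crop(0,s,240,110,110,110,4,'pics/b.png')
cv2.imwrite('pics/crop2.png',np.hstack([cv2.imread('pics/a.png'),cv2.imread('pics/b.png')]))"
```

```text
time_s: 3.3
eef_pos: [583.8, 44.0, 179.2]
ee_rot: [-0.001, 0.735, 0.678, -0.001]
force: [0.1, -0.3, 0.1]
grip_width: 0.997
grip_force: 0.0
t 3.3 p [583.81  43.96 179.16] F [ 0.1 -0.3  0.1] gw 85.1 gf 0.0 j [-0.12  0.49  1.38  0.    1.27 -0.04]
turn units [-0.01 -0.    0.  ]
shift units now-axes [2.000e-03 1.600e-02 4.887e+00] desired-axes [2.000e-03 7.000e-03 4.887e+00]
```

View pics/crop2.png

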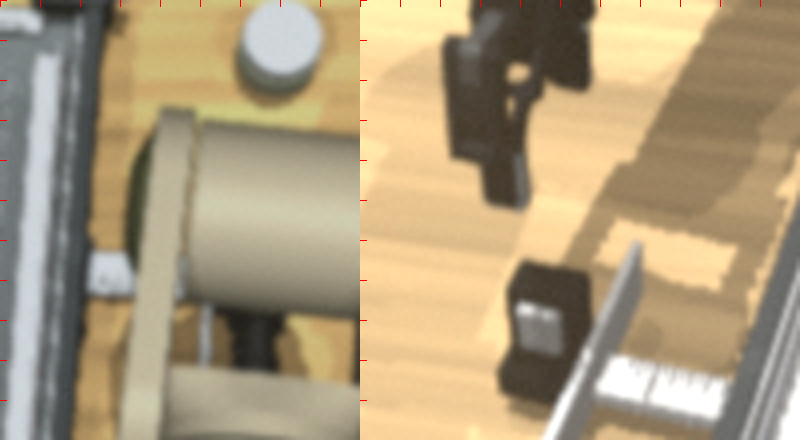

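The gripper hangs above the grip in line with it. The grip is at (300,190) and the jar is well clear. Descending.

```bash
python3 -m crank '[[[0,0.04,0.65,0,0,0,85],[0,0,0.65,0,0,0,85],[0,0,0.65,0,0,0,85],[0,0,0.65,0,0,0,85],[0,0,0.65,0,0,0,70],[0,0,0.65,0,0,0,60],[0,0,0.6,0,0,0,55],[0,0,0.4,0,0,0,55]]]'
python3 -c "
from h import *
status([585,45,57])
s=capture('scene');t=capture('top');cv2.imwrite('pics/s2.png',s)
crop(0,s,240,140,110,100,5,'pics/crop3.png')"
```

```text
time_s: 4.2
eef_pos: [583.9, 42.2, 56.7]
ee_rot: [-0.001, 0.736, 0.677, -0.001]
force: [0.4, -0.3, 0.6]
grip_width: 0.646
grip_force: 0.0
t 4.2 p [583.89  42.21  56.69] F [ 0.4 -0.3  0.6] gw 55.1 gf 0.0 j [-0.13  0.63  1.5  -0.    1.01 -0.05]
turn units [-0.01  0.   -0.  ]
shift units now-axes [ 0.115  0.035 -0.012] desired-axes [ 0.115  0.035 -0.012]
```

View pics/crop3.png

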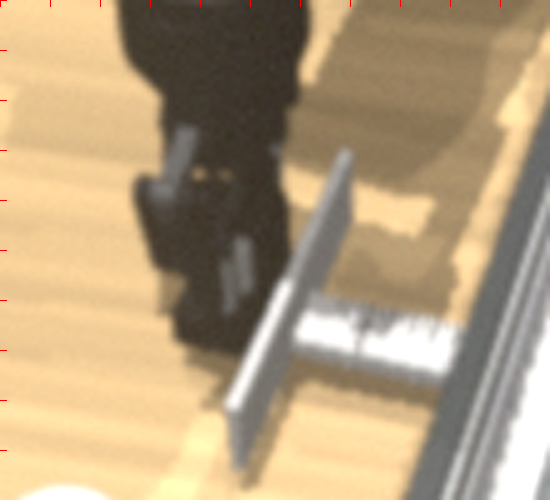

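The near finger stands on the button side of the grip, clear of the plate, whose top corner is at (309,171). I'll centre the gripper slightly and close in steps.

```bash
python3 -m crank '[[[0.1,0.03,0,0,0,0,50],[0,0,0,0,0,0,45],[0,0,0,0,0,0,42],[0,0,0,0,0,0,40],[0,0,0,0,0,0,38],[0,0,0,0,0,0,36],[0,0,0,0,0,0,35],[0,0,0,0,0,0,35]]]' 25
python3 -c "
from h import *
status([585,45,57])"
```

```text
time_s: 5.1
eef_pos: [587.6, 44.9, 59.0]
ee_rot: [0.002, 0.736, 0.677, 0.002]
force: [8.0, 1.1, -0.5]
grip_width: 0.409
grip_force: 4.2
t 5.1 p [587.59  44.93  58.97] F [ 8.   1.1 -0.5] gw 34.9 gf 4.2 j [-0.12  0.63  1.49  0.    1.01 -0.04]
turn units [ 0.04 -0.   -0.  ]
shift units now-axes [-0.006 -0.104  0.078] desired-axes [-0.006 -0.103  0.079]
```

```bash
python3 -m crank '[[[0,0,0,0,0,0,30],[0,0,0,0,0,0,25],[0,0,0,0,0,0,20],[0,0,0,0,0,0,20],[0,0,0,0,0,0,20],[0,0,0,0,0,0,20],[0,0,0,0,0,0,20],[0,0,0,0,0,0,20]]]' 28
python3 -c "
from h import *
status([585,45,57])"
```

```text
time_s: 5.9
eef_pos: [586.4, 45.0, 59.5]
ee_rot: [0.001, 0.736, 0.677, 0.001]
force: [-3.3, 0.1, 10.5]
grip_width: 0.327
grip_force: 29.4
t 5.9 p [586.35  44.98  59.48] F [-3.3  0.1 10.5] gw 27.9 gf 29.4 j [-0.12  0.63  1.5   0.    1.02 -0.04]
turn units [ 0.02  0.   -0.  ]
shift units now-axes [-0.004 -0.054  0.099] desired-axes [-0.004 -0.054  0.099]
```

The button is fully in: opening about 28 mm at 29 N. From the first picture the 50 line stood about 50 mm from the mouth, so the reading is about 100. I'll draw about 47 mm, then look.

```bash
python3 -m crank '[[[-0.1,0,0,0,0,0,20],[-0.3,0,0,0,0,0,20],[-0.3,0,0,0,0,0,20],[-0.3,0,0,0,0,0,20],[-0.3,0,0,0,0,0,20],[-0.3,0,0,0,0,0,20],[-0.2,0,0,0,0,0,20],[-0.1,0,0,0,0,0,20]]]'
python3 -c "
from h import *
status([585,45,57])
I=np.mean([capture('top').astype(float) for _ in range(4)],0).astype(np.uint8);s=capture('scene');cv2.imwrite('pics/t3.png',I);cv2.imwrite('pics/s3.png',s)
crop(0,I,290,165,65,75,6,'pics/a.png');crop(0,s,270,170,65,75,6,'pics/b.png')
cv2.imwrite('pics/crop4.png',np.hstack([cv2.imread('pics/a.png'),cv2.imread('pics/b.png')]))"
```

```text
time_s: 6.7
eef_pos: [582.3, -2.5, 59.5]
ee_rot: [0.001, 0.736, 0.677, 0.001]
force: [-4.7, 2.3, 11.0]
grip_width: 0.328
grip_force: 29.8
t 6.7 p [582.34  -2.48  59.47] F [-4.7  2.3 11. ] gw 28.0 gf 29.8 j [-0.21  0.62  1.51  0.    1.01 -0.12]
turn units [ 0.02 -0.   -0.  ]
shift units now-axes [ 1.901 -0.051  0.099] desired-axes [ 1.901 -0.049  0.099]
```

View pics/crop4.png

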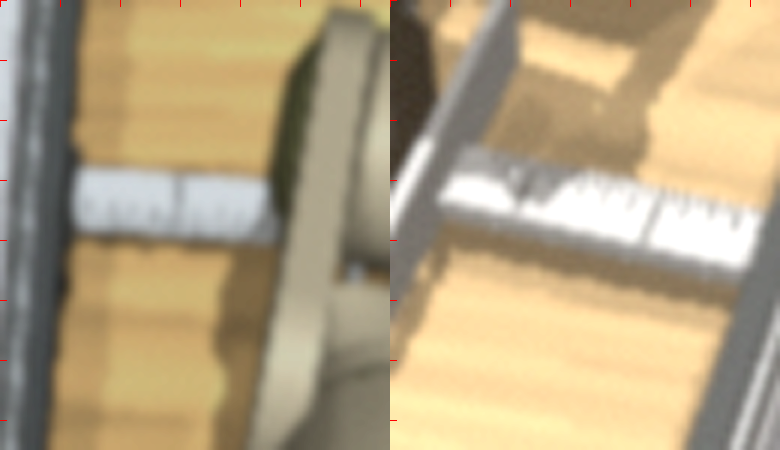

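I drew 47.6 mm. The 100 line is now at top pixel (320,197) and the bar ends at about column 302.5. I'll take a subpixel profile along the bar at z=34.

```bash
cat >> h.py <<'E'
def proj(n,P):
    m=camera_model(n);T=np.linalg.inv(m["world_from_camera"]);c=T[:3,:3]@np.array(P,float).T+T[:3,3:]
    return m["cx"]+m["fx"]*c[0]/-c[2],m["cy"]-m["fy"]*c[1]/-c[2]
def prof(img,n,cx,lo,hi,x0,x1,z=34,yaw=-4.7):
    a=np.radians(yaw);X=np.array([np.cos(a),np.sin(a)]);Y=np.array([-np.sin(a),np.cos(a)])
    ys=np.arange(lo,hi,1.);out=0;xs=np.arange(x0,x1+.1,1)
    for xo in xs:
        P=np.array([cx,0])+xo*X;P=P+np.outer(ys,Y) ;P=np.c_[P,np.full(len(ys),z)]
        u,v=proj(n,P);out=out+cv2.remap(cv2.cvtColor(img,cv2.COLOR_BGR2GRAY),u.astype(np.float32)[None],v.astype(np.float32)[None],cv2.INTER_CUBIC)[0].astype(float)
    return ys,out/len(xs)
E
python3 - <<'E'
from h import *
# bar centreline in world through (587,70) dir Y; find lateral extents of bar first
for f in("pics/t3.png","pics/top0.png"):
    I=cv2.imread(f)
    a=np.radians(-4.7);Y=np.array([-np.sin(a),np.cos(a)]);c=587-70*Y[0]/Y[1]
    u,v=proj("top",[[587+Y[0]*50,120,34]]);print("ctr px",u,v)
    lat=[round(prof(I,"top",c,105,140,x,x)[1].mean()) for x in range(-24,25,2)];print("lat",lat)
    for x0,x1 in((-11,-3),(3,11)):
        ys,p=prof(I,"top",c,82,172,x0,x1);print(x0,dict(zip(ys.astype(int).tolist(),p.round().astype(int).tolist())))
    ys,p=prof(I,"top",c,135,175,18,24);print("side",dict(zip(ys.astype(int).tolist(),p.round().astype(int).tolist())))
E
```

```text
ctr px [313.61581677] [199.37993855]
lat [104, 101, 94, 81, 70, 68, 78, 94, 106, 113, 116, 119, 123, 127, 129, 131, 131, 131, 130, 127, 119, 108, 102, 103, 108]
-11 {82: 109, 83: 108, 84: 108, 85: 108, 86: 109, 87: 110, 88: 110, 89: 111, 90: 110, 91: 110, 92: 108, 93: 107, 94: 106, 95: 105, 96: 105, 97: 105, 98: 107, 99: 109, 100: 109, 101: 109, 102: 107, 103: 105, 104: 103, 105: 102, 106: 101, 107: 101, 108: 102, 109: 103, 110: 105, 111: 107, 112: 108, 113: 108, 114: 108, 115: 107, 116: 107, 117: 108, 118: 108, 119: 109, 120: 110, 121: 110, 122: 110, 123: 110, 124: 109, 125: 108, 126: 108, 127: 107, 128: 107, 129: 107, 130: 106, 131: 105, 132: 104, 133: 103, 134: 103, 135: 104, 136: 106, 137: 108, 138: 110, 139: 112, 140: 112, 141: 113, 142: 113, 143: 114, 144: 113, 145: 112, 146: 111, 147: 108, 148: 106, 149: 101, 150: 93, 151: 85, 152: 75, 153: 63, 154: 53, 155: 45, 156: 38, 157: 37, 158: 36, 159: 37, 160: 40, 161: 43, 162: 46, 163: 47, 164: 49, 165: 49, 166: 50, 167: 52, 168: 55, 169: 61, 170: 68, 171: 75}
3 {82: 133, 83: 132, 84: 132, 85: 132, 86: 132, 87: 132, 88: 132, 89: 133,
[... 2721 characters left out ...]
37: 131, 138: 131, 139: 131, 140: 131, 141: 130, 142: 130, 143: 129, 144: 130, 145: 130, 146: 130, 147: 130, 148: 127, 149: 124, 150: 119, 151: 108, 152: 99, 153: 87, 154: 72, 155: 60, 156: 50, 157: 43, 158: 41, 159: 42, 160: 43, 161: 46, 162: 48, 163: 50, 164: 51, 165: 51, 166: 51, 167: 51, 168: 53, 169: 56, 170: 60, 171: 65}
side {135: 102, 136: 102, 137: 102, 138: 101, 139: 101, 140: 100, 141: 99, 142: 99, 143: 99, 144: 99, 145: 99, 146: 97, 147: 94, 148: 91, 149: 85, 150: 79, 151: 72, 152: 62, 153: 54, 154: 48, 155: 41, 156: 39, 157: 38, 158: 39, 159: 42, 160: 45, 161: 47, 162: 48, 163: 49, 164: 50, 165: 50, 166: 52, 167: 53, 168: 57, 169: 63, 170: 69, 171: 76, 172: 81, 173: 84, 174: 83}
```

The visible end of the bar is the blade's top edge (y -18 mm, z 83), not the mouth. Corrected for that, the mouth lies 43 mm from the 100 line, so the reading is about 143. The start then works out at about 95, which agrees with the plate-to-cutting-edge and bed-edge measurements. I'll draw 7 mm more and check in both views.

```bash
python3 -m crank '[[[-0.1,0,0,0,0,0,20],[-0.1,0,0,0,0,0,20],[-0.08,0,0,0,0,0,20],[0,0,0,0,0,0,20],[0,0,0,0,0,0,20],[0,0,0,0,0,0,20],[0,0,0,0,0,0,20],[0,0,0,0,0,0,20]]]'
python3 - <<'E'
from h import *
status([585,45,57])
avg=lambda n:np.mean([capture(n).astype(float) for _ in range(6)],0).round().astype(np.uint8)
T=avg('top');S=avg('scene');cv2.imwrite('pics/t4.png',T);cv2.imwrite('pics/s4.png',S)
a=np.radians(-4.7);Y=np.array([-np.sin(a),np.cos(a)]);c=587-70*Y[0]/Y[1]
for n,I in(('top',T),('scene',S)):
    lat=[round(prof(I,n,c,105,135,x,x)[1].mean()) for x in range(-24,25,3)];print("lat",lat)
    for x0,x1 in((-8,-2),(3,10)):
        ys,p=prof(I,n,c,44,160,x0,x1);print(n,x0,dict(zip(ys.astype(int).tolist(),p.round().astype(int).tolist())))
# bed far edge in top image: gradient along Y at z=50
for x in(-120,-60,0,60,120):
    ys,p=prof(T,'top',c,440,500,x-5,x+5,z=50);g=np.gradient(p);k=np.argmax(abs(g));print("bed edge",x,ys[k],g[k].round(1))
for x in(-150,-100,-60,60,100):
    ys,p=prof(T,'top',c,130,170,x-5,x+5,z=83);g=np.gradient(p);k=np.argmin(g);w=np.clip(-g[k-3:k+4],0,None);print("blade",x,round((ys[k-3:k+4]*w).sum()/w.sum(),1))
crop(0,T,290,165,65,75,6,'pics/a.png');crop(0,S,255,180,65,75,6,'pics/b.png')
cv2.imwrite('pics/crop5.png',np.hstack([cv2.imread('pics/a.png'),cv2.imread('pics/b.png')]))
E
```

```text
time_s: 7.75
eef_pos: [581.8, -9.5, 59.5]
ee_rot: [0.001, 0.736, 0.677, 0.001]
force: [-5.2, 0.2, 10.3]
grip_width: 0.321
grip_force: 30.2
t 7.75 p [581.75  -9.46  59.47] F [-5.2  0.2 10.3] gw 27.4 gf 30.2 j [-0.22  0.62  1.52  0.    1.01 -0.14]
turn units [ 0.02  0.   -0.  ]
shift units now-axes [ 2.182 -0.05   0.098] desired-axes [ 2.182 -0.049  0.099]
lat [106, 101, 84, 71, 80, 102, 114, 120, 125, 129, 133, 134, 133, 126, 111, 104, 109]
top -8 {44: 72, 45: 62, 46: 55, 47: 51, 48: 52, 49: 57, 50: 63, 51: 69, 52: 74, 53: 79, 54: 81, 55: 82, 56: 82, 57: 80, 58: 80, 59: 80, 60: 81, 61: 83, 62: 85, 63: 88, 64: 91, 65: 93, 66: 96, 67: 99, 68: 102, 69: 105, 70: 109, 71: 112, 72: 115, 73: 116, 74: 117, 75: 118, 76: 118, 77: 118, 78: 118, 79: 118, 80: 117, 81: 116, 82: 116, 83: 115, 84: 113, 85: 112, 86: 112, 87: 112, 88: 113, 89: 114, 90: 116, 91: 117, 92: 118, 93: 118, 94: 117, 95: 116, 96: 114, 97: 112, 98: 110, 99: 109, 100: 111, 101: 113, 102: 117, 103: 120, 104: 122, 105: 122, 106: 122, 107: 120, 108: 118, 109: 115, 110: 113, 111: 111, 112: 111, 113: 112, 114: 112, 115: 113, 116: 113
[... 3272 characters left out ...]
 108: 166, 109: 166, 110: 168, 111: 168, 112: 168, 113: 168, 114: 168, 115: 168, 116: 168, 117: 167, 118: 166, 119: 167, 120: 167, 121: 168, 122: 169, 123: 170, 124: 170, 125: 169, 126: 169, 127: 168, 128: 167, 129: 167, 130: 167, 131: 168, 132: 169, 133: 169, 134: 169, 135: 169, 136: 168, 137: 168, 138: 167, 139: 167, 140: 166, 141: 163, 142: 156, 143: 143, 144: 127, 145: 110, 146: 94, 147: 82, 148: 76, 149: 74, 150: 73, 151: 73, 152: 74, 153: 74, 154: 73, 155: 72, 156: 70, 157: 69, 158: 73, 159: 82}
bed edge -120 472.0 7.4
bed edge -60 472.0 5.3
bed edge 0 471.0 6.6
bed edge 60 471.0 4.9
bed edge 120 472.0 4.7
blade -150 152.3
blade -100 152.7
blade -60 151.3
blade 60 152.3
blade 100 152.0
```

View pics/crop5.png

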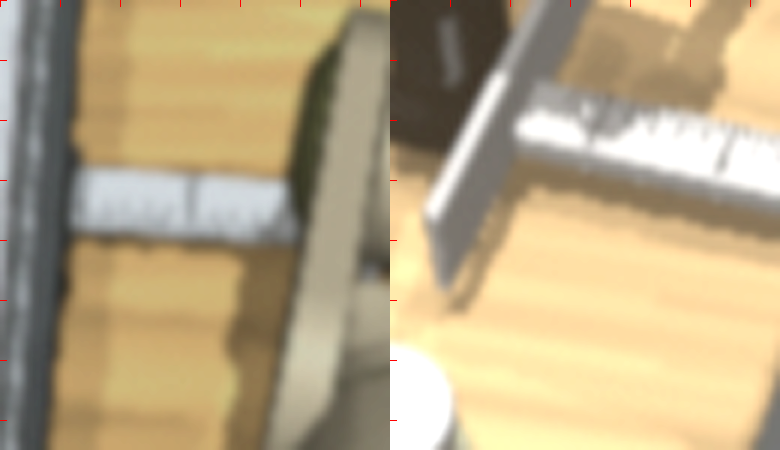

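The 150 line now shows as a dip at about ys 149.5 in the top view, just outside the blade. Its full dark area is visible (about 93% of the 100 line's), so the reading is probably slightly over 150. I'll push in a little at a time and watch the line vanish under the mouth, which locates 150 directly.

```bash
cat >> h.py <<'E'
def look(name):
    T=np.mean([capture('top').astype(float) for _ in range(6)],0).round().astype(np.uint8);cv2.imwrite(f'pics/{name}.png',T);meas(T)
def meas(T):
    a=np.radians(-4.7);c=587-70*np.tan(-a)
    ref=cv2.imread('pics/t3.png')
    ys,p=prof(T,'top',c,88,164,0,11);_,q=prof(ref,'top',c,88,164,0,11)
    w=np.clip(132-p,0,None)*((ys>91)&(ys<115));m1=w.sum()
    d=np.clip(q-p,0,None)*(ys>141)
    print("line100",round((ys*w).sum()/m1,2),"mass",round(m1),"| line150 mass",round(d.sum()),"frac",round(d.sum()/m1,2),"at",round((ys*d).sum()/max(d.sum(),1),2),"peak",d.max().round(1))
E
python3 -c "
from h import *
meas(cv2.imread('pics/t4.png'))"
python3 -m crank '[[[0.06,0,0,0,0,0,20],[0,0,0,0,0,0,20],[0,0,0,0,0,0,20],[0,0,0,0,0,0,20],[0,0,0,0,0,0,20],[0,0,0,0,0,0,20],[0,0,0,0,0,0,20],[0,0,0,0,0,0,20]]]' | head -2
python3 -c "
from h import *
status();look('t5')"
python3 -m crank '[[[0.05,0,0,0,0,0,20],[0,0,0,0,0,0,20],[0,0,0,0,0,0,20],[0,0,0,0,0,0,20],[0,0,0,0,0,0,20],[0,0,0,0,0,0,20],[0,0,0,0,0,0,20],[0,0,0,0,0,0,20]]]' | head -2
python3 -c "
from h import *
status();look('t6')"
```

```text
line100 99.63 mass 157 | line150 mass 141 frac 0.9 at 149.97 peak 22.3
time_s: 9.15
eef_pos: [581.9, -8.0, 59.5]
t 9.15 p [581.87  -8.    59.46] F [-4.5 -0.7  9.9] gw 27.6 gf 30.1 j [-0.21  0.62  1.52 -0.    1.01 -0.13]
turn units [ 0.02  0.   -0.  ]
line100 100.7 mass 127 | line150 mass 182 frac 1.43 at 150.44 peak 27.7
time_s: 10.25
eef_pos: [582.0, -6.8, 59.5]
t 10.25 p [581.97  -6.83  59.46] F [-3.7 -1.  11.4] gw 27.7 gf 30.1 j [-0.21  0.62  1.52 -0.    1.01 -0.13]
turn units [ 0.02  0.   -0.  ]
line100 101.88 mass 119 | line150 mass 142 frac 1.19 at 152.72 peak 22.7
```

```bash
python3 -m crank '[[[0.05,0,0,0,0,0,20],[0,0,0,0,0,0,20],[0,0,0,0,0,0,20],[0,0,0,0,0,0,20],[0,0,0,0,0,0,20],[0,0,0,0,0,0,20],[0,0,0,0,0,0,20],[0,0,0,0,0,0,20]]]' | head -2
python3 -c "
from h import *
status();look('t7')"
python3 -m crank '[[[0.05,0,0,0,0,0,20],[0,0,0,0,0,0,20],[0,0,0,0,0,0,20],[0,0,0,0,0,0,20],[0,0,0,0,0,0,20],[0,0,0,0,0,0,20],[0,0,0,0,0,0,20],[0,0,0,0,0,0,20]]]' | head -2
python3 -c "
from h import *
status();look('t8')
a=np.radians(-4.7);c=587-70*np.tan(-a)
for f in ('top0','t3','t8','t7','t6','t5','t4'):
    ys,p=prof(cv2.imread(f'pics/{f}.png'),'top',c,140,162,0,11);print(f,p.round().astype(int).tolist())
I=[]
for f in ('top0','t3','t8','t7','t6','t5','t4'):
    crop(0,cv2.imread(f'pics/{f}.png'),296,188,33,20,8,'pics/a.png');I.append(cv2.imread('pics/a.png'))
I.append(I[0]*0)
cv2.imwrite('pics/mont.png',np.vstack([np.hstack(I[i:i+2]) for i in (0,2,4,6)])[:600])
cv2.imwrite('pics/mont.png',np.hstack([np.vstack(I[:3]),np.vstack(I[3:6]),np.vstack(I[6:]+[I[0]*0])]))"
```

```text
time_s: 11.35
eef_pos: [582.1, -5.6, 59.5]
t 11.35 p [582.08  -5.58  59.49] F [-4.  -0.6 10.5] gw 27.9 gf 30.1 j [-0.21  0.62  1.51 -0.    1.01 -0.13]
turn units [ 0.02  0.   -0.  ]
line100 101.93 mass 140 | line150 mass 84 frac 0.6 at 153.24 peak 14.1
time_s: 12.45
eef_pos: [582.2, -4.3, 59.5]
t 12.45 p [582.19  -4.32  59.47] F [-4.6 -0.9 10.2] gw 27.5 gf 30.1 j [-0.21  0.62  1.51 -0.    1.01 -0.13]
turn units [ 0.02  0.   -0.  ]
line100 103.83 mass 137 | line150 mass 1 frac 0.0 at 82.92 peak 0.5
top0 [129, 128, 127, 127, 127, 128, 128, 128, 126, 123, 118, 108, 99, 86, 72, 61, 50, 43, 41, 41, 43, 46]
t3 [132, 133, 132, 132, 131, 129, 128, 128, 125, 123, 118, 109, 99, 86, 71, 60, 48, 41, 40, 40, 42, 45]
t8 [132, 132, 132, 132, 131, 131, 132, 132, 129, 126, 120, 110, 100, 87, 72, 60, 49, 42, 40, 40, 42, 46]
t7 [133, 132, 132, 131, 132, 131, 132, 130, 126, 121, 112, 99, 87, 72, 58, 48, 40, 37, 38, 40, 44, 47]
t6 [130, 130, 131, 132, 133, 132, 131, 129, 122, 116, 105, 91, 78, 64, 51, 43, 38, 36, 38, 41, 44, 47]
t5 [131, 131, 131, 131, 130, 127, 122, 117, 108, 99, 91, 81, 75, 68, 59, 52, 46, 42, 41, 41, 44, 47]
t4 [132, 133, 133, 132, 130, 126, 122, 116, 108, 102, 96, 88, 83, 75, 65, 56, 48, 43, 41, 42, 44, 47]
```

View pics/mont.png

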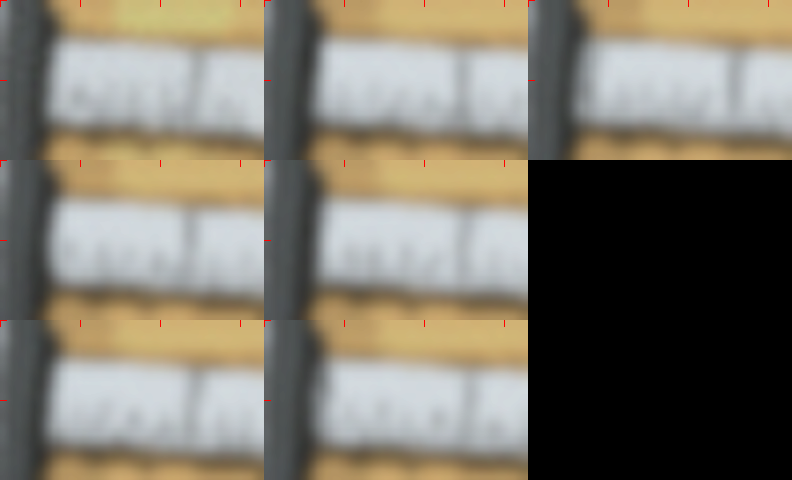

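The 150 line vanishes between y = -5.6 (about half visible) and y = -4.3 (gone). So the dark edge at ys of about 152.8 is the sleeve's mouth, and 150 mm corresponds to TCP y of about -5.5. The scene view (153.9 at y = -9.5) and the stop-plate distance agree. I'll set that and check.

```bash
python3 -m crank '[[[-0.05,0,0,0,0,0,20],[0,0,0,0,0,0,20],[0,0,0,0,0,0,20],[0,0,0,0,0,0,20],[0,0,0,0,0,0,20],[0,0,0,0,0,0,20],[0,0,0,0,0,0,20],[0,0,0,0,0,0,20]]]' | head -2
python3 - <<'E'
from h import *
status();look('t9')
S=np.mean([capture('scene').astype(float) for _ in range(6)],0).round().astype(np.uint8);cv2.imwrite('pics/s9.png',S)
a=np.radians(-4.7);c=587-70*np.tan(-a);X=np.array([np.cos(a),np.sin(a)]);Y=np.array([-np.sin(a),np.cos(a)])
for x0,x1 in((0,5),(5,10)):
    ys,p=prof(S,'scene',c,90,156,x0,x1)
    k=(ys>94)&(ys<112);w=np.clip(np.median(p[k])-6-p,0,None)*k;line=(ys*w).sum()/w.sum()
    h=(p[(ys>130)&(ys<138)].mean()+p[(ys>150)&(ys<154)].mean())/2;i=np.where((p<h)&(ys>135))[0][0];e=ys[i-1]+(p[i-1]-h)/(p[i-1]-p[i])
    P=np.r_[np.array([c,0])+(x0+x1)/2*X+e*Y,34];o=camera_model('scene')["world_from_camera"][:3,3];B=P+(o-P)*49/(o[2]-34)
    bl=Y@(B[:2]-[c,0]);print("line100",line,"blade y",bl,"reading",100+bl-2-line)
E
```

```text
time_s: 13.55
eef_pos: [582.1, -5.3, 59.5]
t 13.55 p [582.09  -5.27  59.45] F [-4.4  1.8 11.1] gw 28.0 gf 30.0 j [-0.21  0.62  1.51  0.    1.01 -0.13]
turn units [ 0.02  0.   -0.  ]
line100 102.43 mass 147 | line150 mass 47 frac 0.32 at 153.36 peak 8.4
line100 102.13372093023256 blade y 153.8145669001014 reading 149.68084596986884
line100 102.23657289002558 blade y 153.82490475124908 reading 149.58833186122348
```

Three independent readings give 149.6 to 150.4 mm. The button is held at 30 N and the gauge is still. Handing in.

```bash
python3 -c "
from rig import *
print(finish_job())"
```

```text
the job is handed in; nothing more can be done
None
```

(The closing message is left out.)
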